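# Third hand at the leak-test rig

### The job

Get the ball valve that lies to the right of the test rig ready for its leak test: swing the red-knobbed latch well clear, tip the clear guard hood fully over to the left, then lay the valve upright on the rig's bed bar, its lever pointing away from the seal, and slide its open end between the guide cheeks straight onto the black rubber seal. Press it there with a steady push of about 10 N, never bottoming the seal, and finish while still gripping the valve and pressing, so that I can wind up the clamp spindle; leave the loose fittings and the caliper round the rig where they are.

Things in the scene. Friction and masses are not known exactly. Their poses are not given: they have to be found in the camera images.
- rig: Leak-test rig, fixed; grey base plate, rig x -95..55, y -120..130 mm, 12 mm thick. Origin: underside, below the bed's middle line. y runs along the bed to the seal (to the left), x away from the robot but for a yaw up to 0.15 rad, z up. Clamp spindle at the -y end: bracket y -95..-85, x -44..44, top z 118, black knob to y -161. Pressure gauge at the front left: x -84..-60, y 61..110, top z 85.
- latch (a joint): Steel swing latch on the front of the rig. rad; 0 = arm along rig -y, over the hood's steel tongue and holding the hood shut; grows as the knob swings outward (to rig -x, towards the robot; clockwise from above) about the upright axis at latch_pivot; the tongue is free from about 0.7, stop at 1.75. Light friction (about 1 N at the knob); it stays where it is left.
- latch_knob (a point): Middle of the red upright knob at the end of the latch arm: 17 mm in diameter, 32 mm tall, its top 18 mm above this point, the arm's top 21 mm below it; 60 mm from latch_pivot. Shut it lies at rig x -72, y -75, z 47.5 mm; the hood's front sheet is 28 mm behind it.
- latch_pivot (a point): Point on the latch's upright pivot axis, at rig x -72, y -15, z 24 mm.
- hood (a joint): Clear plastic guard hood over the bed. rad; 0 = shut, grows as its spindle end tips up and the hood goes over towards rig +y (left) about hood_hinge, stop at 1.57 = fully back. Stiff friction hinge: it stays where it is left; about 5 N at the handle moves it. Held shut by the latch. Shut it covers rig x -46..46, y -79..105, up to z 120 mm; fully back it stands at y over 100, up to z 196 mm.
- hood_handle (a point): Middle of the black round handle bar on top of the hood's free end: 12 mm in diameter, 66 mm between its two posts, parallel to the rig's x axis, 38 mm above the hood's top sheet. Shut it is at rig x 0, y -64, z 158 mm: 218 mm from the hinge line. Fully back it is 38 mm beyond the then upright top sheet, 15 mm below its upper edge.
- hood_hinge (a point): Middle of the hood's hinge line, parallel to the rig's x axis, at rig x 0, y 101, z 16 mm.
- seal: Black rubber sealing disc, 34 mm in diameter, in front of the seal head. Origin: middle of its free face, which looks to rig -y. It is sprung: it yields 1 mm along rig +y for each 2.5 N, and bottoms after 8 mm (20 N).
- seal_axis (a point): Where the middle of the seal's face is when nothing presses it: rig x 0, y 50, z 73.5 mm. The valve's axis must lie on the line through it along rig y. Axes as the rig's.
- valve: Plated 15 mm ball valve, red lever (fixed), about 0.22 kg upright on the bench right of the rig (not the like one by the vice). Origin on its underside; y runs along the bore to the open end, z up. Body from y -6 to 56 mm: round waist 30 mm wide at y 4..44 between hexagon ends 38 mm wide, 33 mm tall; bore axis at z 16.5. Lever over the other end to y -57, at z 47..53, lever and stem 16 mm wide.
- valve_mouth (a point): Middle of the valve's open end face (the end away from the lever): valve y 56, z 16.5 mm.
- valve_body (a point): Middle of the valve's waist on the bore axis, valve y 24, z 16.5 mm; the place to grip across valve x (30 mm), fingers either side of the lever stem.
- brass_tee: Small brass tee, 33 x 41 x 22 mm; leave alone.
- brass_nipple: Brass hexagon nipple, 30 x 38 x 26 mm; leave alone.
- aerator: Chrome tap aerator, 27 mm in diameter, 18 mm high; leave alone.
- caliper: Digital caliper, 180 x 63 x 15 mm, lying left of the rig; leave alone.
- bed_mid (a point): Middle of the top of the aluminium bed bar that carries the valve: rig x 0, y -9, z 57 mm. The bar is 24 mm wide and 112 mm long (rig y -65..47), open on both sides down to the base plate (45 mm lower) for the fingers. The retracted spindle's brass pad ends at rig y -50, on the valve's axis height. Lean on the bed and its friction eats part of the push.
- cheeks (a point): Mouth of the two upright guide cheeks before the seal: rig x 0, y 43, z 73.5 mm. Inner faces 44 mm apart (the valve's hexagon end is 38 mm wide); they run from rig y 43 to the seal head, x -28..28, top z 92 mm. Seal head behind them: x -32..32, y 62..96, top z 96 mm.
Mind the look-alikes: they are no part of the job. What is meant by the valve is not turquoise, and is the larger of those in its own colour.

How it is judged:
On the way, in this order (a step that is already met when the one before it is completed fails the run):
1. the latch is swung well clear of the hood's tongue (joint past 0.8 rad) (value of joint latch above 0.8 rad), for 0.1 s.
2. the hood is tipped fully over (joint past 1.35 rad) (value of joint hood above 1.35 rad), for 0.1 s.
At the end, for the whole second after the job is handed in: Gripped and at rest, the valve presses the seal with 6 to 15 N, upright on the bed and parallel to it (0.12 rad), mouth within 4 mm of the seal axis, lever away from the seal; hood over past 1.35 rad, latch clear past 0.75 rad (contact force between valve and seal between 6 and 15 N and contact force between the fingers and valve above 2 N and x of valve_mouth in the frame of seal_axis between -0.004 and 0.004 m and z of valve_mouth in the frame of seal_axis between -0.004 and 0.004 m and y of valve_mouth in the frame of seal_axis between 0.001 and 0.009 m and angle between the y axis of valve and the y axis of rig, either way round below 0.12 rad and angle between valve's own z axis and vertical below 0.12 rad and linear speed of valve below 0.01 m/s and value of joint hood above 1.35 rad and value of joint latch above 0.75 rad); the arm keeps its last pose, push and grip.
It fails at once if the seal is bottomed: pressed with more than 22 N (contact force between valve and seal above 22 N).
It fails at once if a loose fitting or tool beside the rig is moved by more than 30 mm (distance of any of brass_tee, brass_nipple, aerator, caliper from where it was at the start of the episode above 0.03 m).
It also fails if it takes over 61 s, if anything falls off the work surface, if the arm or the gripper's body presses on something with over 40 N, if the wrist force passes 120 N, or if a joint passes its speed limit or range.

### The arm

A 6-joint arm with a two-finger parallel gripper is mounted at the origin on a cart in front of the work surface, level with it; the furniture and walls round the work are solid. World frame = base frame: x ahead of the robot, y to its left, z up, the work surface at z = 0. Lengths are in m, angles in rad, forces in N, time in s.
With the tool pointing down it reaches from about 0.35 to 0.8 m from the base axis. Payload 7.3 kg.
Tool frame: the origin (TCP) lies between the finger pads; the fingertips stand 25 mm ahead of it and the grasp point (between the pads) lies 6 mm ahead of it (r.tip_extent is the distance from the TCP to the fingertips, in m); z points along the fingers, y is the direction in which the jaws open and shut (so a half turn about z gives the same grasp; the last joint's range is limited). The gripper opens to 85 mm and grips with 20 to 120 N. Pads are 22 mm wide; open, the fingers measure 114 mm over their backs; the gripper's body (76 mm by 85 mm) begins 54 mm behind the grasp point. The pads swing forward as they close: fully open they stand 13 mm farther back than shut.
Start: joints at [0.961, 0.342, 1.524, -0, 1.275, -0.146], TCP at [0.235, 0.47, 0.256] pointing down, gripper open.
Joint ranges: [-2.53, 2.53], [-0.77, 2.02], [0.04, 2.7], [-1, 4.14], [0.28, 2.66], [-3.11, 3.11]. Speed limits (rad/s): [2.57, 2.57, 3.14, 3.14, 3.14, 3.14].

### API

Orientations are given as a unit quaternion [x, y, z, w].
In Python, from workcell import r, command_gripper, optics gives the robot as it stands. The module is installed in compiled form; this text tells all that it offers. Calls block until the motion is done:
- r.reach(position, orientation): joint-space move of the TCP to a pose.
- r.move_straight(position, orientation=None, speed=0.15, max_force=None): straight line of the TCP; orientation=None keeps the orientation; speed is the mean speed in m/s. With max_force (N) it stops when the force on the tool has changed by that much, and returns True; else False.
- r.movej(angles): joint-space move.
- command_gripper(opening, force=None): finger opening in m; force is the grip in N (None keeps the last); returns when the fingers have stopped.
- r.hold(seconds).
- r.solve_ik(position, orientation): joint angles nearest the present ones, or None.
- r.read_state(): the state.
- optics.get_image(name): name is "side" or "top" or "wrist"; returns (picture, depth): 480x640x3 uint8, red, green, blue; 480x640 float32, m along the optical axis (not along the pixel's ray), 0 where there is no reading.
- optics.camera_model(name): a dict with "K" (3x3 intrinsics, pixels), "R" (3x3) and "t" (3): a world point X has camera coordinates R X + t; the wrist camera has in their place "tool_from_camera" (4x4, takes a point from camera to tool coordinates, whose origin is the TCP and whose axes are the flange's). Camera axes: x right, y down, z forward; pixel columns grow to the right and rows downward; lengths in m; the calibration is good to about 2 mm. A picture is of the moment at which its call begins: read the wrist's pose just before it. camera_model takes no time and is no camera call.
A pose or a line that the arm cannot do raises r.PlanningError and nothing moves.
- r.finish_job(): hands the job in, once; it reports no verdict.
The state is a dict: "time_s": time; "joint_positions": joint angles; "dq": joint speeds; "tau": joint torques, N m; "eef_pos": TCP position; "eef_rot": TCP orientation; "contact_force": force on the tool from outside, world axes, zero at the start; "torque": the same for the moment, N m; "grip_width": finger opening in m.
Only numpy, scipy, OpenCV 4.12 (cv2) and the standard library are available. Lean on these libraries where they do the work, as an engineer would, in place of code of your own. Each camera call takes 0.05 s, during which the arm holds its last target. There are 200 camera calls.

## Working session

There is one attempt and no reset: what is moved stays moved. The work goes in short steps, each a Python script; the robot and the scene stay as the last script left them, time stands still between calls to the robot, and variables do not carry over. Pictures are saved under pics/ and viewed, about 8 in all and at most 12, crops included, and the job is handed in when it is done.

```bash
mkdir -p pics; python3 - <<'E'
from workcell import r, command_gripper, optics
import cv2,numpy as np
for n in ("top","side"):
    p,d=optics.get_image(n); cv2.imwrite(f"pics/{n}0.png",p[...,::-1]); np.save(f"{n}0.npy",d)
    m=optics.camera_model(n); print(n,np.round(m["K"],1).tolist(),np.round(m["R"],3).tolist(),np.round(m["t"],3))
    np.savez(f"{n}cam.npz",**{k:np.array(m[k]) for k in "KRt"})
s=r.read_state();print(s["time_s"],s["eef_pos"],s["eef_rot"],s["grip_width"],r.tip_extent)
print(np.round(optics.camera_model("wrist")["tool_from_camera"],3))
E
```

```text
top [[530.0, 0.0, 315.1], [0.0, 530.0, 243.4], [0.0, 0.0, 1.0]] [[-0.484, -0.875, -0.009], [-0.768, 0.429, -0.475], [0.42, -0.223, -0.88]] [0.271 0.449 1.208]
side [[560.3, 0.0, 325.3], [0.0, 560.3, 241.9], [0.0, 0.0, 1.0]] [[0.915, -0.404, 0.0], [-0.272, -0.617, -0.738], [0.298, 0.675, -0.675]] [-0.467  0.236  1.186]
0.1 [0.23466313 0.46929256 0.25569971] [ 2.29831216e-01  9.73230267e-01 -6.25331003e-04 -2.62449894e-04] 0.08553564008587426 0.025
[[ 0.001 -0.949 -0.315  0.081]
 [ 1.     0.     0.002  0.001]
 [-0.001 -0.315  0.949 -0.118]
 [ 0.     0.     0.     1.   ]]
```

View pics/top0.png

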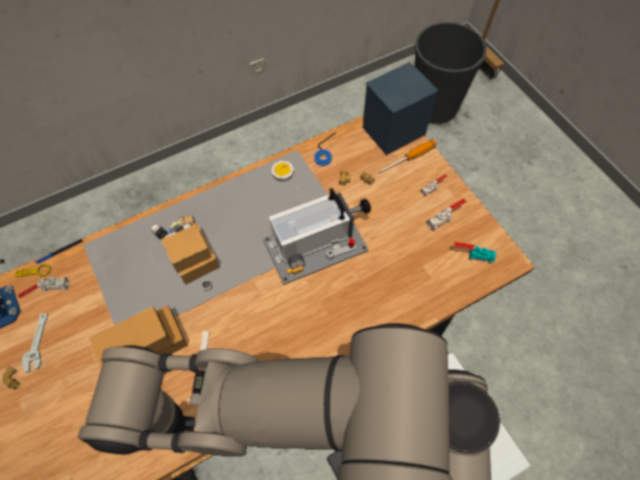

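View pics/side0.png

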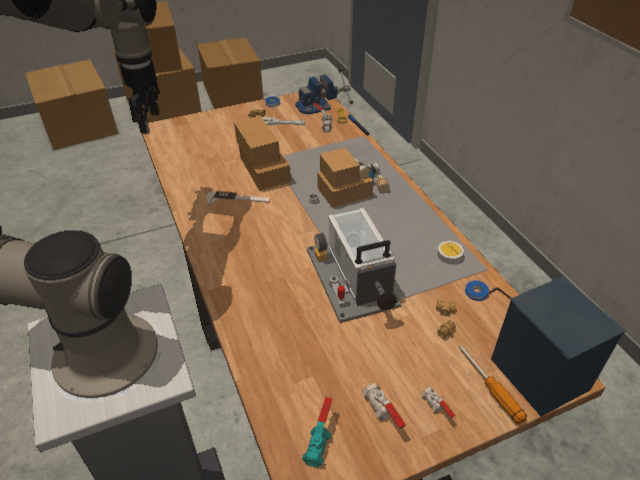

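Plated candidates right of the rig in the top view are (440,216), which is large, and (432,186), which is small. The turquoise valve is at (483,254). The description (plated, larger) fits (440,216), which is (382,403) in the side view. Next I'll measure it and confirm with a crop.

```bash
cat > h.py <<'E'
import numpy as np, cv2
def cloud(n,d,c):
    v,u=np.mgrid[0:480,0:640]
    P=np.stack([(u-c["K"][0,2])/c["K"][0,0]*d,(v-c["K"][1,2])/c["K"][1,1]*d,d],-1)
    W=(P-c["t"])@c["R"]
    W[d<=0]=np.nan
    return W
E
python3 - <<'E'
import numpy as np,cv2
from h import cloud
tiles=[]
for n,boxes in (("top",[(250,180,380,290),(405,160,515,270)]),("side",[(295,195,420,325),(290,370,470,475)])):
    c=np.load(n+"cam.npz");d=np.load(n+"0.npy");im=cv2.imread(f"pics/{n}0.png")
    W=cloud(n,d,c)
    X,Y,Z=W[...,0],W[...,1],W[...,2]
    px=(432,186) if n=="top" else (382,403)
    b,g,R=[im[...,i].astype(int) for i in range(3)]
    red=(R>110)&(g<0.4*R)&(b<0.4*R)
    lab,L,st,ce=cv2.connectedComponentsWithStats(red.astype(np.uint8),connectivity=8)
    for i in range(1,lab):
        if st[i,4]>8:
            q=W[L==i]; print(n,"red",ce[i].round(1),st[i,4],np.nanmedian(q,0).round(4),"z",np.nanmin(q[:,2]).round(3),np.nanmax(q[:,2]).round(3))
    # base plate
    u0,v0,u1,v1=boxes[0]
    roi=np.zeros_like(red);roi[v0-10:v1+10,u0-10:u1+10]=1
    m=roi&(Z>0.007)&(Z<0.017)
    lab,L,st,ce=cv2.connectedComponentsWithStats(m.astype(np.uint8))
    q=W[m][:,:2].astype(np.float32)
    # clip sparse noise
    print(n,"plate",len(q),cv2.minAreaRect(q*1000))
    print(n,"table z",np.nanmedian(Z[v1:v1+10,u0:u1]))
    # valve objects
    u0,v0,u1,v1=boxes[1]
    m=np.zeros_like(red);m[v0:v1,u0:u1]=1;m&=(Z>0.006)&(Z<0.08)
    lab,L,st,ce=cv2.connectedComponentsWithStats(m.astype(np.uint8))
    for i in range(1,lab):
        if st[i,4]>20:
            q=W[L==i];print(n,"obj",ce[i].round(0),st[i,4],np.median(q,0).round(4),cv2.minAreaRect((q[:,:2]*1000).astype(np.float32)),"zmax",q[:,2].max().round(3))
    for a in boxes: tiles.append(cv2.resize(im[a[1]:a[3],a[0]:a[2]],(400,300),interpolation=cv2.INTER_CUBIC))
cv2.imwrite("pics/crop1.png",np.vstack([np.hstack(tiles[:2]),np.hstack(tiles[2:])]))
E
```

```text
top red [440.9 177.6] 17 [ 0.5743 -0.4179  0.0357] z 0.033 0.039
top red [457.4 203.8] 53 [ 0.4715 -0.3956  0.0531] z 0.047 0.058
top red [351.1 241.1] 28 [ 0.5106 -0.081   0.0616] z 0.008 0.067
top red [463.5 245.1] 77 [ 0.3602 -0.3346  0.0514] z 0.042 0.059
top red [ 27.1 290.9] 55 [0.7897 0.7029 0.0511] z 0.045 0.055
top plate 1626 ((610.149169921875, -28.326141357421875), (412.64141845703125, 406.0152893066406), 61.000152587890625)
top table z -0.000850098907508754
top obj [433. 186.] 173 [ 0.5683 -0.384   0.0241] ((572.0977783203125, -398.09161376953125), (25.673004150390625, 84.70963287353516), 6.066614627838135) zmax 0.042
top obj [444. 215.] 393 [ 0.4664 -0.3499  0.033 ] ((473.0151672363281, -366.5193786621094), (41.916099548339844, 117.18182373046875), 3.228410243988037) zmax 0.058
top obj [478. 252.] 431 [ 0.3282 -0.3664  0.0322] ((337.048583984375, -359.8113098144531), (114.49484252929688, 32.75935745239258), 46.96687698364258) zmax 0.059
side red [315.7 104.1] 10 [0.7908 0.7154 0.0538] z 0.05 0.055
side red [340.5 288.3] 28 [ 0.5097 -0.0859  0.0651] z 0.059 0.069
side red [324.7 409.3] 160 [ 0.3599 -0.3379  0.0532] z 0.048 0.058
side red [446.7 408.6] 75 [ 0.5734 -0.4202  0.0372] z 0.033 0.041
side red [394.7 415. ] 175 [ 0.4723 -0.3992  0.0527] z 0.048 0.059
side plate 1897 ((651.654296875, 82.45516967773438), (513.51025390625, 380.9647521972656), 71.30290222167969)
side table z 0.0007501712917379127
side obj [382. 404.] 764 [ 0.4678 -0.3611  0.0343] ((466.0826416015625, -367.01348876953125), (114.58405303955078, 38.362754821777344), 86.64583587646484) zmax 0.059
side obj [436. 401.] 379 [ 0.5696 -0.3904  0.0243] ((570.083251953125, -397.849853515625), (24.731809616088867, 78.94681549072266), 1.3606112003326416) zmax 0.041
side obj [318. 437.] 929 [ 0.3299 -0.3784  0.0328] ((341.515625, -360.9768981933594), (116.88699340820312, 37.954376220703125), 49.86162567138672) zmax 0.058
```

View pics/crop1.png

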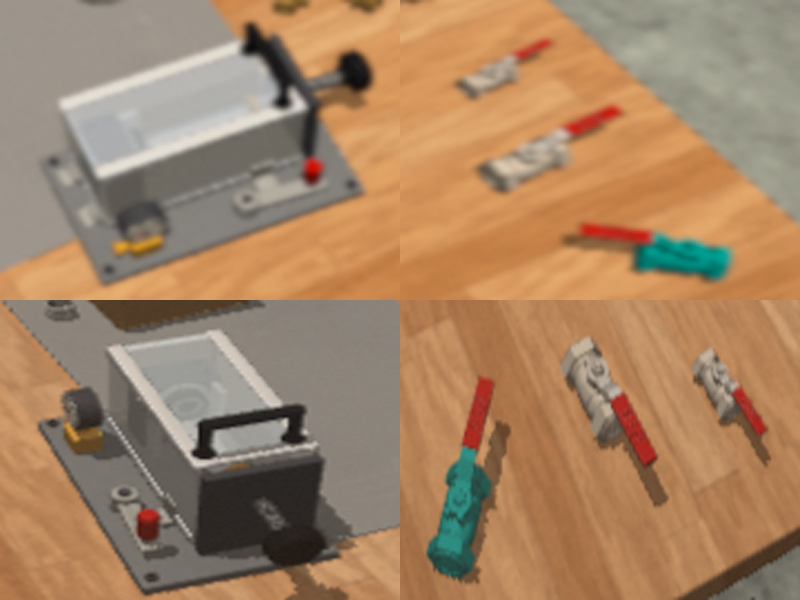

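Crop: the large plated valve lies between the turquoise one and the small plated one, with its lever towards -y and its mouth towards +y. The latch is shut with the red knob at about (351,241) in the top view, and the handle bar runs from (331,194) to (342,216). Now I'll fit the rig pose.

```bash
python3 - <<'E'
import numpy as np,cv2
from scipy.optimize import least_squares
from h import cloud
C={n:np.load(n+"cam.npz") for n in("top","side")}
obs=[("top",(-.095,.13,.012),(284.1,283.8)),("top",(-.095,-.12,.012),(367.6,249.7)),("top",(.055,.13,.012),(263.6,237.9)),
("side",(-.095,.13,.012),(307.5,247.9)),("side",(-.095,-.12,.012),(340.3,320.7)),
("top",(-.072,-.075,.0495),(351.1,241.1)),("side",(-.072,-.075,.0495),(340.5,288.3)),
("top",(.036,-.064,.158),(331.2,193.9)),("top",(-.036,-.064,.158),(341.7,215.9)),
("side",(-.036,-.064,.158),(359.7,249.2)),("side",(.036,-.064,.158),(388.1,243.5))]
def res(p,full=False):
    o=[]
    for n,X,uv in obs:
        c,s=np.cos(p[2]),np.sin(p[2]);W=np.array([p[0]+c*X[0]-s*X[1],p[1]+s*X[0]+c*X[1],X[2]])
        q=C[n]["K"]@(C[n]["R"]@W+C[n]["t"]);o+=list(q[:2]/q[2]-uv)
    return np.array(o)
s=least_squares(res,[.58,-.01,0],loss="soft_l1");print(s.x.round(4));print(s.fun.reshape(-1,2).round(1) if len(s.fun)==22 else 0)
# valve fit: PCA on points, per cloud, red & body
for n,roi in(("top",(415,190,475,235)),("side",(355,375,420,435))):
    W=cloud(n,np.load(n+"0.npy"),C[n]);u0,v0,u1,v1=roi;q=W[v0:v1,u0:u1].reshape(-1,3)
    q=q[(q[:,2]>.008)&(q[:,2]<.07)&(abs(q[:,0]-.47)<.05)]
    hi=q[q[:,2]>.04]
    for nm,a in(("all",q),("hi",hi)):
        m=a[:,:2].mean(0);w,v=np.linalg.eigh(np.cov((a[:,:2]-m).T));d=v[:,1]*np.sign(v[1,1]);print(n,nm,len(a),m.round(4),"yaw",np.arctan2(-d[0],d[1]).round(3),"y range",np.percentile((a[:,:2])@d,[1,99]).round(4),"across",np.percentile(a[:,:2]@[d[1],-d[0]],[2,98]).round(4))
E
```

```text
[ 0.5924 -0.0153 -0.0903]
[[-0.8 -0.2]
 [ 1.5 -0.6]
 [-1.  -0.2]
 [-2.2 -0.8]
 [-1.6 -0.5]
 [-0.   0.5]
 [ 1.4  3.6]
 [-0.2 -5.2]
 [ 1.3 -5.2]
 [-2.6  0.5]
 [ 0.1 -1.1]]
top all 386 [ 0.4663 -0.3537] yaw 0.069 y range [-0.454  -0.3412] across [0.4268 0.4584]
top hi 148 [ 0.4705 -0.3809] yaw 0.075 y range [-0.4584 -0.3693] across [0.4337 0.4484]
side all 751 [ 0.4673 -0.3609] yaw 0.107 y range [-0.4712 -0.3602] across [0.4142 0.4418]
side hi 327 [ 0.4721 -0.3829] yaw 0.063 y range [-0.4529 -0.3626] across [0.44   0.4546]
```

```bash
cat >> h.py <<'E'
from scipy.spatial.transform import Rotation as Ro
def quat(a,tilt=0):
    """tool down, tool x at world angle a; tilt about jaw axis y leans the body towards tool +x"""
    x,y=np.array([np.cos(a),np.sin(a),0]),None
    z=np.array([0,0,-1.]);y=np.cross(z,x)
    M=Ro.from_matrix(np.c_[x,y,z])
    return (M*Ro.from_euler('y',-tilt)).as_quat()
def wcloud(st,d,m):
    T=m["tool_from_camera"];K=m["K"];v,u=np.mgrid[0:480,0:640]
    P=np.stack([(u-K[0,2])/K[0,0]*d,(v-K[1,2])/K[1,1]*d,d],-1)
    W=(P@T[:3,:3].T+T[:3,3])@Ro.from_quat(st["eef_rot"]).as_matrix().T+st["eef_pos"]
    W[d<=0]=np.nan
    return W
E
python3 - <<'E'
from workcell import r, command_gripper, optics
from h import *
d=np.load("top0.npy");W=cloud("top",d,np.load("topcam.npz")).reshape(-1,3)
for y in np.arange(-.2,.6,.1):
    print(round(y,1),[float(np.nanmax(np.r_[W[(abs(W[:,0]-x)<.05)&(abs(W[:,1]-y)<.05),2],0]).round(2)) for x in np.arange(.3,1,.1)])
s=r.read_state()
try:
    r.reach([.50,-.02,.36],quat(np.pi))
    for k in("a","b"):
        if k=="b": r.reach([.38,-.34,.32],quat(np.pi))
        s=r.read_state();p,d=optics.get_image("wrist");m=optics.camera_model("wrist")
        cv2.imwrite(f"pics/w{k}.png",p[...,::-1]);np.savez(f"w{k}.npz",W=wcloud(s,d,m),pos=s["eef_pos"],rot=s["eef_rot"],K=m["K"],T=m["tool_from_camera"])
        print(s["time_s"],s["eef_pos"],s["eef_rot"],s["joint_positions"],s["contact_force"])
except r.PlanningError as e: print(e)
print(m["K"])
a=cv2.imread("pics/wa.png");b=cv2.imread("pics/wb.png");cv2.imwrite("pics/wab.png",np.vstack([a[:, :],cv2.resize(b,(640,480))])[::1] if 0 else a)
E
```

```text
-0.2 [0.01, 0.01, 0.01, 0.1, 0.03, 0.02, 0.01]
-0.1 [0.01, 0.01, 0.17, 0.17, 0.01, 0.03, 0.03]
0.0 [0.01, 0.01, 0.13, 0.13, 0.01, 0.03, 0.03]
0.1 [0.01, 0.01, 0.09, 0.13, 0.02, 0.01, 0.01]
0.2 [0.0, 0.01, 0.01, 0.06, 0.06, 0.01, 0.01]
0.3 [0.0, 0.01, 0.01, 0.12, 0.12, 0.09, 0.01]
0.4 [0.59, 0.02, 0.14, 0.14, 0.12, 0.03, 0.01]
0.5 [0.59, 0.01, 0.14, 0.14, 0.01, 0.01, 0.02]
2.1417 [ 0.49996123 -0.01933158  0.35986757] [-3.77094255e-04  9.99999910e-01  1.45589645e-04 -1.27525634e-04] [-1.92082650e-01  2.35243696e-01  1.38920691e+00  2.37356219e-04
  1.51744809e+00 -1.76364586e+00] [0.37473227 0.01622895 0.89041759]
3.4917 [ 0.38067089 -0.33923515  0.32021293] [-5.43156796e-04  9.99999813e-01  3.02625742e-05  2.80085755e-04] [-8.78575207e-01  2.70830164e-01  1.44787960e+00  4.75247034e-04
  1.42257222e+00 -2.45052796e+00] [ 1.02066668 -0.25967351  0.31328637]
[[341.25161269   0.         323.29024858]
 [  0.         341.25161269 236.13294212]
 [  0.           0.           1.        ]]
```

View pics/wab.png

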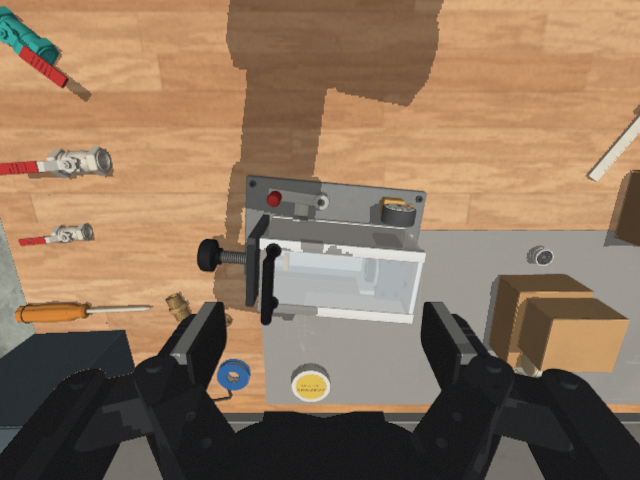

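View pics/wb.png

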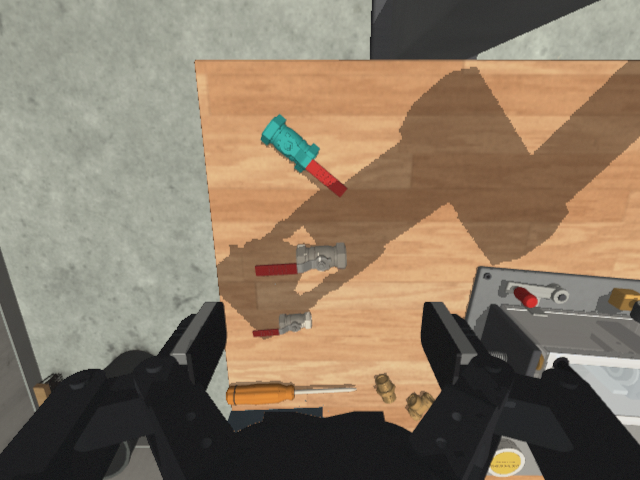

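Wrist view A (camera on the robot side, image up = -x): knob at (274,199), pivot at (322,202), plate's front corners at (250,178) and (425,190), handle from (272,247) to (266,320). View B: the plated valve runs from (256,270) to (346,256), lever towards -y. Now I'll refine both poses.

```bash
python3 - <<'E'
from h import *
from scipy.optimize import least_squares
S={k:dict(np.load(f"w{k}.npz")) for k in "ab"}
def proj(k,X):
    s=S[k];t=Ro.from_quat(s["rot"]).as_matrix().T@(X-s["pos"]);T=s["T"];c=T[:3,:3].T@(t-T[:3,3]);q=s["K"]@c;return q[:2]/q[2]
im=cv2.imread("pics/wa.png").astype(int)
red=(im[...,2]>90)&(im[...,1]<.45*im[...,2])&(im[...,0]<.45*im[...,2]);v,u=np.nonzero(red[180:220,255:295]);print("knob px",u.mean()+255,v.mean()+180,len(u))
W=S["a"]["W"]
kn=(u.mean()+255,v.mean()+180)
obs=[("a",(-.095,-.12,.012),(248.5,177)),("a",(-.095,.13,.012),(425.5,190.5)),("a",(-.072,-.075,.05),kn),("a",(-.072,-.015,.026),(322,202)),
("a",(-.036,-.064,.158),(271,248)),("a",(.036,-.064,.158),(266,320)),("b",(-.095,-.12,.012),(477,267))]
def res(p):
    o=[]
    for n,X,uv in obs:
        c,s=np.cos(p[2]),np.sin(p[2]);o+=list(proj(n,np.array([p[0]+c*X[0]-s*X[1],p[1]+s*X[0]+c*X[1],X[2]]))-uv)
    return np.array(o)
s=least_squares(res,[.59,-.015,-.09],loss="soft_l1");print("rig",s.x.round(4));print(res(s.x).reshape(-1,2).round(1).tolist())
# depth checks: plate top z=12 points, handle
m=np.zeros((480,640),bool);m[170:330,240:440]=1
h=W[m&(W[...,2]>.15)&(W[...,2]<.175)];print("handle pts",len(h),h.mean(0).round(4),h[:,2].max());
c,sn=np.cos(s.x[2]),np.sin(s.x[2]);hx=[s.x[0]+sn*.064,s.x[1]-c*.064];print("handle pred",np.round(hx,4))
q=h[:,:2]-h[:,:2].mean(0);w,v=np.linalg.eigh(np.cov(q.T));print("handle dir yaw",np.arctan(v[1,1]/v[0,1]).round(3))
b=W[m&(abs(W[...,2]-.118)<.004)];print("z118 pts",len(b))
# valve
W=S["b"]["W"];im=cv2.imread("pics/wb.png").astype(int)
m=np.zeros((480,640),bool);m[232:286,245:360]=1;m&=(W[...,2]>.006)
print("valve px",m.sum())
q=W[m];rd=(im[...,2]>1.8*im[...,1])&m;L=W[rd]
print("lever",L.mean(0).round(4),L[:,2].min(),L[:,2].max())
def yaw(a):
    a=a[:,:2];x=a-a.mean(0);w,v=np.linalg.eigh(np.cov(x.T));d=v[:,1]*np.sign(v[1,1]);return np.arctan2(-d[0],d[1])
body=W[m&~rd&(W[...,2]<.036)]
t=yaw(L);print("yaw lever",t.round(4),"all",yaw(q).round(4),"body",yaw(body).round(4))
for t in(yaw(L),yaw(q)):
    y=np.array([-np.sin(t),np.cos(t)]);x=np.array([np.cos(t),np.sin(t)])
    print("along all",np.percentile(q[:,:2]@y,[0,1,99,100]).round(4),"body across",np.percentile(body[:,:2]@x,[1,99]).round(4),"lever across",np.percentile(L[:,:2]@x,[2,98]).round(4))
    e=np.percentile(q[:,:2]@y,[.5,99.5]);yo=e.mean()+.0005;xo=np.percentile(L[:,:2]@x,[2,98]).mean();o=x*xo+y*yo
    print("origin",o.round(4),"body pt",(o+.024*y).round(4),"len",np.ptp(e))
E
```

```text
knob px 272.3697478991597 199.7310924369748 119
rig [ 0.5919 -0.0123 -0.0862]
[[-3.3, -2.5], [1.5, -0.0], [1.5, 0.2], [-1.2, -2.0], [-2.2, 10.7], [0.3, 0.5], [3.5, 0.2]]
handle pts 780 [ 0.5835 -0.0754  0.1631] 0.1668784052211255
handle pred [ 0.5864 -0.0761]
handle dir yaw -0.09
z118 pts 8384
valve px 1703
lever [ 0.4721 -0.3964  0.0532] 0.04865968109414903 0.05586643687438353
yaw lever 0.0662 all 0.1081 body -0.0631
along all [-0.452  -0.4502 -0.3389 -0.3381] body across [0.428  0.4599] lever across [0.4389 0.4516]
origin [ 0.4704 -0.3641] body pt [ 0.4688 -0.3402] len 0.11259487219982345
along all [-0.4705 -0.4685 -0.3574 -0.3562] body across [0.4114 0.4449] lever across [0.4201 0.4336]
origin [ 0.4689 -0.3642] body pt [ 0.4663 -0.3403] len 0.11257936001353541
```

```bash
cat >> h.py <<'E'
RIG=[.5913,-.0125,-.088]
def rw(x,y,z):
    c,s=np.cos(RIG[2]),np.sin(RIG[2]);return np.array([RIG[0]+c*x-s*y,RIG[1]+s*x+c*y,z])
def tcp(g,q): return np.asarray(g)-.006*Ro.from_quat(q).as_matrix()[:,2]
E
python3 - <<'E'
from workcell import r, command_gripper, optics
from h import *
q=quat(np.pi+RIG[2],.5);z=Ro.from_quat(q).as_matrix()[:,2];print(z)
kn=lambda t:rw(-.072-.06*np.sin(t),-.015-.06*np.cos(t),.055)
r.reach(tcp(kn(0),q)-.1*z,q)
command_gripper(.045,25)
print("in",r.move_straight(tcp(kn(0),q),speed=.12,max_force=12))
command_gripper(.0,25)
s=r.read_state();print(s["time_s"],s["eef_pos"],tcp(kn(0),q),s["grip_width"],s["contact_force"])
p,d=optics.get_image("wrist");cv2.imwrite("pics/w1.png",p[...,::-1])
E
```

```text
[ 0.4775704  -0.04213502 -0.87758256]Traceback (most recent call last):
  File "<stdin>", line 7, in <module>
workcell.PlanningError: the arm cannot follow that straight line within its joint ranges
```

```bash
python3 - <<'E'
from workcell import r
from h import *
print(r.read_state()["joint_positions"].round(2), r.read_state()["time_s"])
for a0 in(np.pi,0):
  for t in(0,.2,.3,.4,.5):
    q=quat(a0+RIG[2],t if a0 else -t)
    for th in(0,1.2):
        g=rw(-.072-.06*np.sin(th),-.015-.06*np.cos(th),.055);j=r.solve_ik(tcp(g,q),q);print(a0,t,th,None if j is None else j.round(2))
E
```

```text
[-0.43  0.21  2.21  0.59  0.29 -2.45] 5.25
3.141592653589793 0 0 [-0.3   0.57  1.77 -0.    0.8  -1.79]
3.141592653589793 0 1.2 [-0.25  0.5   1.93 -0.    0.71 -1.73]
3.141592653589793 0.2 0 [-0.33  0.51  1.94  0.1   0.5  -1.9 ]
3.141592653589793 0.2 1.2 [-0.27  0.44  2.09  0.09  0.42 -1.83]
3.141592653589793 0.3 0 [-0.35  0.49  2.02  0.22  0.35 -2.03]
3.141592653589793 0.3 1.2 None
3.141592653589793 0.4 0 None
3.141592653589793 0.4 1.2 None
3.141592653589793 0.5 0 None
3.141592653589793 0.5 1.2 None
0 0 0 [-0.3   0.57  1.77 -0.    0.8   1.35]
0 0 1.2 [-0.25  0.5   1.93 -0.    0.71  1.41]
0 0.2 0 [-0.33  0.51  1.94  0.1   0.5   1.24]
0 0.2 1.2 [-0.27  0.44  2.09  0.09  0.42  1.31]
0 0.3 0 [-0.35  0.49  2.02  0.22  0.35  1.11]
0 0.3 1.2 None
0 0.4 0 None
0 0.4 1.2 None
0 0.5 0 None
0 0.5 1.2 None
```

```bash
cat > latch.py <<'E'
from workcell import r, command_gripper, optics
from h import *
Q=lambda t:quat(np.pi+RIG[2],.25-.2*min(t,1))
def kn(t):return tcp(rw(-.072-.06*np.sin(t)-.004,-.015-.06*np.cos(t),.062),Q(t))
q=Q(0);z=Ro.from_quat(q).as_matrix()[:,2]
assert all(r.solve_ik(kn(t),Q(t)) is not None for t in(0,.4,.8,1.2))
r.reach(kn(0)-.09*z,q)
command_gripper(.045,25)
print("in",r.move_straight(kn(0),speed=.12,max_force=12))
command_gripper(.0,25)
s=r.read_state();print(s["time_s"],s["eef_pos"],kn(0),s["grip_width"],s["contact_force"])
p,d=optics.get_image("wrist");cv2.imwrite("pics/w1.png",p[...,::-1])
E
python3 latch.py
```

```text
in False
7.3083 [ 0.50830636 -0.08169168  0.06880379] [ 0.50752392 -0.08039996  0.06781347] 0.015914054560166462 [-1.95672499 -6.76302528  0.69250773]
```

View pics/w1.png

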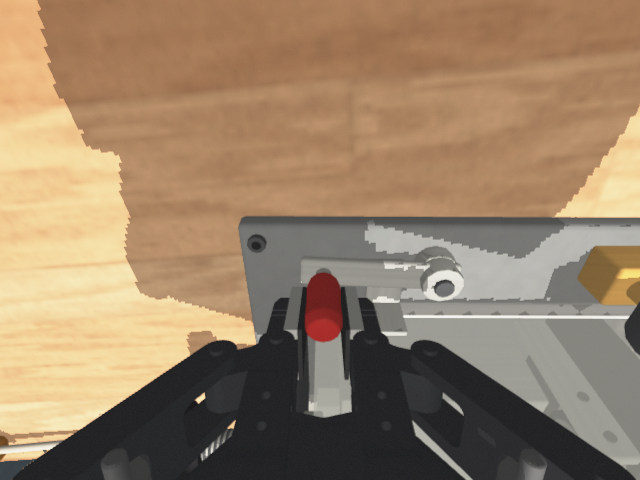

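The red knob (325,305) is between the pads, grip width 16 mm. Swinging it now.

```bash
sed -i 's/RIG=\[.5913,-.0125/RIG=[.5913,-.0138/' h.py; cat > latch2.py <<'E'
from workcell import r, command_gripper, optics
from h import *
Q=lambda t:quat(np.pi+RIG[2],.25-.2*min(t,1))
def kn(t):return tcp(rw(-.072-.06*np.sin(t)-.003,-.015-.06*np.cos(t),.062),Q(t))
for t in np.arange(.2,1.31,.2):
    r.move_straight(kn(t),Q(t),speed=.08)
    s=r.read_state();print(round(t,1),s["contact_force"].round(1),(s["eef_pos"]-kn(t)).round(4),s["grip_width"].round(4))
command_gripper(.04)
r.move_straight(kn(1.2)-.13*Ro.from_quat(Q(1.2)).as_matrix()[:,2],speed=.2)
s=r.read_state();print(s["time_s"],s["contact_force"])
E
python3 latch2.py
python3 - <<'E'
from workcell import r, command_gripper, optics
from h import *
# to above the hood handle
q=quat(np.pi+RIG[2]);g=rw(0,-.064,.158)
r.reach(tcp(g,q)+[-.0,0,.10],q)
s=r.read_state();p,d=optics.get_image("wrist");cv2.imwrite("pics/w2.png",p[...,::-1])
W=wcloud(s,d,optics.camera_model("wrist"));m=(W[...,2]>.152)&(W[...,2]<.172)
h=W[m];x=h[:,:2]-h[:,:2].mean(0);_,v=np.linalg.eigh(np.cov(x.T))
print(len(h),h.mean(0),"yaw",np.arctan(v[1,1]/v[0,1]),"pred",g,h[:,2].max(),np.percentile(x@v[:,1],[1,99]),s["time_s"])
E
```

```text
2748 [ 0.64884464 -0.18733702  0.16416105] yaw -1.0235056120600559 pred [ 0.58567527 -0.07755235  0.158     ] 0.17199549008544734 [-0.20079361  0.15203876] 8.5083Traceback (most recent call last):
  File "latch2.py", line 7, in <module>
    s=r.read_state();print(round(t,1),s["contact_force"].round(1),(s["eef_pos"]-kn(t)).round(4),s["grip_width"].round(4))
                                                                                                ^^^^^^^^^^^^^^^^^^^^^
AttributeError: 'float' object has no attribute 'round'
```

View pics/w2.png

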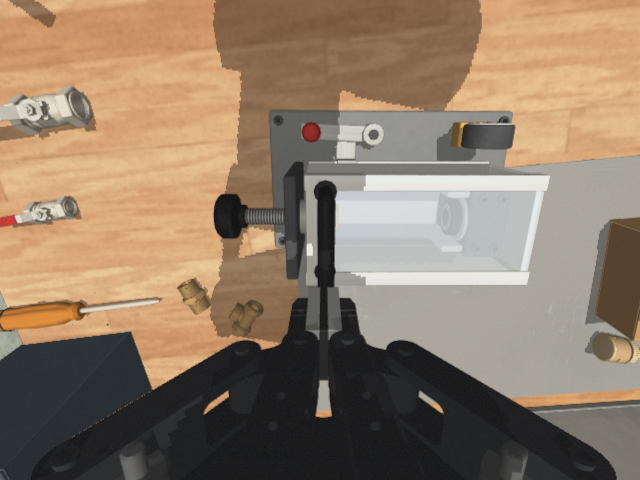

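My script crashed on a formatting slip, so the knob slid out of the grip. The latch is still about shut, with the knob at (311,132) and the pivot at (373,134), and nothing else moved. I'll locate the knob and the handle again from this view and redo the swing.

```bash
python3 - <<'E'
from workcell import r, command_gripper, optics
from h import *
s=r.read_state();p,d=optics.get_image("wrist");W=wcloud(s,d,optics.camera_model("wrist"))
m=(W[...,2]>.152)&(W[...,2]<.172);m[:, :295]=0;m[:,350:]=0;m[290:]=0;m[:170]=0
h=W[m];x=h[:,:2]-h[:,:2].mean(0);_,v=np.linalg.eigh(np.cov(x.T))
print(len(h),h.mean(0).round(4),"yaw",np.arctan(v[1,1]/v[0,1]).round(4),"pred",rw(0,-.064,.158).round(4),np.percentile(x@v[:,1],[1,99]))
p=p.astype(int);red=(p[...,0]>90)&(p[...,1]<.45*p[...,0]);red[:110]=0;red[155:]=0;red[:,:290]=0;red[:,330:]=0
k=W[red&(W[...,2]>.06)];kt=k.mean(0);print("knob top",len(k),kt.round(4),"pred shut",rw(-.072,-.075,.0655).round(4))
print(np.array2string(s["joint_positions"],precision=2))
# hood end/edges: plate front edge yaw
pl=(abs(W[...,2]-.012)<.004);pl[:100]=0;pl[165:]=0;pl[:,:285]=0;pl[:,505:]=0
ed=[];
for c in range(290,500,3):
    rr=np.nonzero(pl[:,c])[0]
    if len(rr): ed.append(W[rr[0],c,:2])
ed=np.array(ed);f=np.polyfit(ed[:,1],ed[:,0],1);print("front edge yaw",-np.arctan(f[0]),"x at rig front mid",np.polyval(f,rw(-.095,0,0)[1]),rw(-.095,0,0))
E
```

```text
1588 [ 0.5798 -0.0739  0.1658] yaw -0.0862 pred [ 0.5857 -0.0776  0.158 ] [-0.0334501   0.03006955]
knob top 266 [ 0.5119 -0.0808  0.0651] pred shut [ 0.513  -0.0822  0.0655]
[-2.62e-01  4.59e-01  1.32e+00  6.54e-05  1.36e+00 -1.74e+00]
front edge yaw -0.09136359885449101 x at rig front mid 0.4993496484857243 [ 0.4966676  -0.00545079  0.        ]
```

```bash
sed -i 's/,s\["grip_width"\].round(4)/,s["grip_width"]/' latch2.py
sed -i 's/^p,d=.*//; s/,-.015-.06\*np.cos(t),.062/,-.015-.06*np.cos(t)+.0007,.062/' latch.py
(python3 latch.py && python3 latch2.py) 2>&1
python3 - <<'E'
from workcell import r, command_gripper, optics
from h import *
s=r.read_state();p,d=optics.get_image("wrist");cv2.imwrite("pics/w3.png",p[...,::-1]);print(s["eef_pos"])
E
```

```text
in False
11.0833 [ 0.50818975 -0.08180288  0.06866492] [ 0.50758544 -0.08100266  0.06781347] 0.015703309153622506 [-1.00557117 -5.15568768  2.18037849]
0.2 [ 0.9 -2.   4. ] [ 0.001  -0.0003  0.0008] 0.01564247298449557
0.4 [-1.6 -4.1  9.5] [ 0.0007 -0.0006  0.0008] 0.01539510873458019
0.6 [-4.9 -8.3 11.1] [ 0.0002 -0.0011  0.0009] 0.01548435222389426
0.8 [ -9.4 -10.   16.8] [-0.0009 -0.001   0.0008] 0.015503697112599439
1.0 [-10.5  -8.5  17.9] [-0.0017 -0.0005  0.0006] 0.01596810848783585
1.2 [-8.3 -5.  12.8] [-0.0017 -0.0001  0.0003] 0.01594437268557513
14.025 [-0.28226853  0.04569144  0.32483567]
[ 0.45029273 -0.03812606  0.19693121]
```

View pics/w3.png

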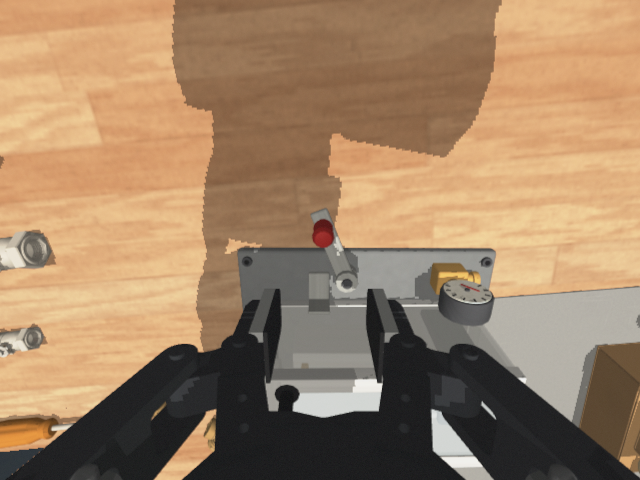

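The latch is clear: knob (322,233), pivot (346,283), about 1.15 rad. On to the hood.

```bash
cat > hood.py <<'E'
from workcell import r, command_gripper, optics
from h import *
q=quat(np.pi+RIG[2]);off=np.zeros(3)
def hd(t):
    c,s=np.cos(t),np.sin(t);y,z=-.165,.142
    return tcp(rw(0,.101+c*y+s*z,.016-s*y+c*z),q)
print(hd(0),hd(1.53));assert all(r.solve_ik(hd(t),q) is not None for t in(0,.5,1,1.53))
r.reach(hd(0)+[0,0,.07],q)
print("in",r.move_straight(hd(0),speed=.12,max_force=12))
command_gripper(0,40)
s=r.read_state();print(s["time_s"],(s["eef_pos"]-hd(0)).round(4),s["grip_width"],s["contact_force"].round(1))
if not .008<s["grip_width"]<.016: raise SystemExit("no grip")
for t in np.linspace(0,1.55,11)[1:]:
    hit=r.move_straight(hd(t),speed=.15,max_force=45)
    s=r.read_state();print(round(t,2),hit,s["contact_force"].round(1),(s["eef_pos"]-hd(t)).round(4),round(s["grip_width"],4))
    if hit: break
p,d=optics.get_image("wrist");cv2.imwrite("pics/w4.png",p[...,::-1])
print(s["time_s"])
E
python3 hood.py
```

```text
[ 0.58567527 -0.07755235  0.164     ] [0.61205459 0.22143853 0.19265418]
in False
15.8167 [0.0004 0.0005 0.0002] 0.01044433559333631 [ 2.6  3.6 -2.7]
0.16 False [ 2.1  1.5 -2.4] [0.0004 0.0004 0.0006] 0.0106
0.31 False [ 1.9 -1.8  3.2] [ 0.0004 -0.0005  0.0006] 0.0106
0.46 False [ 1.1 -3.2  8.5] [ 0.0005 -0.0011  0.0011] 0.0105
0.62 False [ 0.9 -2.1 11. ] [ 0.0006 -0.0008  0.0013] 0.0102
0.78 False [ 1.2 -0.8  9.6] [ 0.0007 -0.0001  0.001 ] 0.0105
0.93 False [3.1 1.4 7.1] [0.0008 0.0006 0.0005] 0.0112
1.08 False [5.2 1.6 4.6] [ 0.0007  0.001  -0.0001] 0.0104
1.24 False [ 6.9  1.6 -0.4] [ 0.0006  0.0007 -0.0011] 0.0104
1.4 False [ 7.2  0.5 -0.6] [ 0.0008  0.0006 -0.0014] 0.0103
1.55 False [ 7.2  0.1 -0.8] [ 0.0008  0.0009 -0.0017] 0.0103
19.5667
```

```bash
cat >> h.py <<'E'
VY=.066; VB=np.array([.4685,-.340])
E
python3 - <<'E'
from workcell import r, command_gripper, optics
from h import *
command_gripper(.032)
s=r.read_state();r.move_straight(s["eef_pos"]+[0,0,.09],speed=.2)
q=quat(-np.pi/2+VY)
r.reach([VB[0],VB[1],.19],q); command_gripper(.06,60)
s=r.read_state();p,d=optics.get_image("wrist");cv2.imwrite("pics/w5.png",p[...,::-1]);W=wcloud(s,d,optics.camera_model("wrist"))
print(s["time_s"],s["joint_positions"].round(2),s["contact_force"].round(1))
near=(np.hypot(W[...,0]-.47,W[...,1]+.365)<.075)
pi=p.astype(int);rd=near&(pi[...,0]>1.8*pi[...,1])&(W[...,2]>.035)&(W[...,2]<.06)
bd=near&~rd&(W[...,2]>.006)&(W[...,2]<.04)
L=W[rd];x=L[:,:2]-L[:,:2].mean(0);_,v=np.linalg.eigh(np.cov(x.T));dd=v[:,1]*np.sign(v[1,1]);t=np.arctan2(-dd[0],dd[1])
y=np.array([-np.sin(t),np.cos(t)]);X=np.array([np.cos(t),np.sin(t)])
print("lever yaw",t,len(L),"lever mid across",np.percentile(L[:,:2]@X,[2,98]),"end",np.percentile(L[:,:2]@y,1))
B=W[bd];print("body across",np.percentile(B[:,:2]@X,[2,98]),"along",np.percentile(B[:,:2]@y,[1,99]),len(B));xo=np.percentile(L[:,:2]@X,[2,98]).mean()
print("VB from lever end",X*xo+y*(np.percentile(L[:,:2]@y,1)+.081),"from mouth",X*xo+y*(np.percentile(B[:,:2]@y,99)-.032))
E
```

```text
23.925 [-0.76  0.5   1.47  0.    1.17  2.32] [-0.1  0.4 -1.1]
lever yaw 0.06024259770464828 1328 lever mid across [0.44165349 0.45471218] end -0.4493432530054402
body across [0.43041743 0.46550808] along [-0.40065729 -0.33794512] 1744
VB from lever end [ 0.46954635 -0.34069169] from mouth [ 0.46964279 -0.34229065]
```

View pics/w5.png

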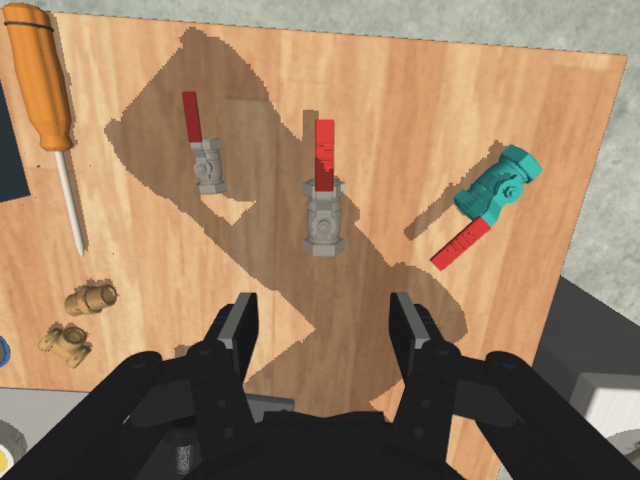

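The large plated valve is centred between the fingers at (324,220), with its lever up the image (-y). Gripping and lifting it.

```bash
cat >> h.py <<'E'
VY=.062; VB=np.array([.4695,-.341])
E
python3 - <<'E'
from workcell import r, command_gripper, optics
from h import *
q=quat(-np.pi/2+VY)
r.move_straight([VB[0],VB[1],.08],q,speed=.2)
print(r.move_straight([VB[0],VB[1],.0285],q,speed=.08,max_force=8))
command_gripper(0,60)
s=r.read_state();print(s["time_s"],s["eef_pos"],s["grip_width"],s["contact_force"].round(1))
if s["grip_width"]<.022: raise SystemExit
r.move_straight(s["eef_pos"]+[0,0,.20],speed=.25)
q2=quat(-np.pi/2+RIG[2])
pre=tcp(rw(0,.006,.057+.022+.10),q2)
j=r.solve_ik(pre,q2);print(r.read_state()["joint_positions"].round(2),j)
E
```

```text
False
25.8583 [ 0.4696521  -0.34121799  0.02930735] 0.027955509849714108 [-1.5  1.5  6.5]
[-0.76  0.47  1.41  0.    1.27  2.32] [-1.42659577e-01  5.24745902e-01  1.43654129e+00 -4.44089210e-16
  1.18030546e+00  3.08693308e+00]
```

```bash
cat >> h.py <<'E'
PSI=RIG[2]+.035; QV=quat(-np.pi/2+PSI)
def vt(ym,h,dx=0):
    "TCP for mouth at rig (dx,ym), underside h above bed"
    p=rw(dx,ym,.0863+h); return p-.032*np.array([-np.sin(PSI),np.cos(PSI),0])
E
python3 - <<'E'
from workcell import r, command_gripper, optics
from h import *
for ym in(.037,.056):
    j=r.solve_ik(vt(ym,0),QV);print(ym,j)
r.reach(vt(.037,.09),QV)
s=r.read_state();p,d=optics.get_image("wrist");cv2.imwrite("pics/w6.png",p[...,::-1]);W=wcloud(s,d,optics.camera_model("wrist"))
c,sn=np.cos(RIG[2]),np.sin(RIG[2]);D=W-[RIG[0],RIG[1],0];X=c*D[...,0]+sn*D[...,1];Y=-sn*D[...,0]+c*D[...,1];Z=W[...,2]
print(s["time_s"],s["contact_force"].round(1),s["grip_width"],s["joint_positions"].round(2))
for nm,m in(("bed",(abs(Z-.057)<.004)&(abs(X)<.03)&(Y>-.065)&(Y<.047)),("cheek",(Z>.087)&(Z<.101)&(abs(X)<.045)&(Y>.035)&(Y<.1)),("bracket",(Z>.11)&(Z<.122)&(abs(X)<.06)&(Y<-.075)&(Y>-.105))):
    if m.sum()>5: print(nm,m.sum(),"x",np.percentile(X[m],[1,99]).round(4),"y",np.percentile(Y[m],[1,99]).round(4),"z",np.median(Z[m]).round(4))
for n in("top","side"):
    p,d=optics.get_image(n);cv2.imwrite(f"pics/{n}6.png",p[...,::-1]);np.save(n+"6.npy",d)
p=cv2.imread("pics/w6.png");a=cv2.resize(cv2.imread("pics/side6.png")[180:330,280:440],(640,600));
cv2.imwrite("pics/c6.png",np.hstack([cv2.resize(p,(400,300)),cv2.resize(a,(400,300))]))
E
```

```text
0.037 [-1.44220291e-01  6.39824227e-01  1.53606158e+00 -4.44089210e-16
  9.65706844e-01  3.05037236e+00]
0.056 [-1.11977535e-01  6.42348177e-01  1.53086679e+00 -4.44089210e-16
  9.68377687e-01  3.08261512e+00]
28.15 [-0.3 -0.3 -2.5] 0.027790510580406647 [-0.15  0.54  1.44 -0.    1.16  3.05]
bed 19 x [-0.0257  0.0294] y [0.0438 0.0447] z 0.057
bracket 4154 x [-0.0411  0.0439] y [-0.094  -0.0841] z 0.1186
```

View pics/c6.png

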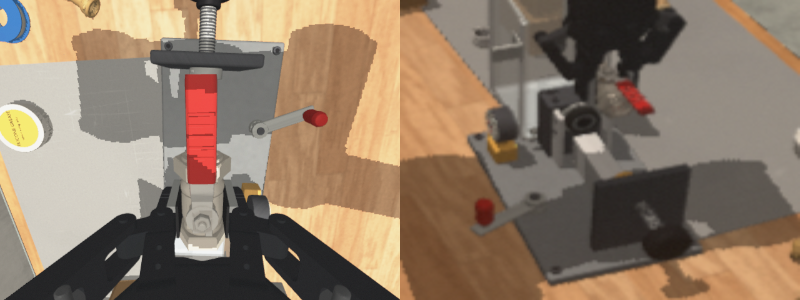

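View: the valve hangs straight over the bed, lever towards the spindle, hood fully back, latch clear. I'll check the lever line against the bracket's middle in the same point cloud, then lower the valve.

```bash
python3 - <<'E'
from workcell import r, command_gripper, optics
from h import *
s=r.read_state();p,d=optics.get_image("wrist");W=wcloud(s,d,optics.camera_model("wrist"));pi=p.astype(int)
c,sn=np.cos(RIG[2]),np.sin(RIG[2]);D=W-[RIG[0],RIG[1],0];X=c*D[...,0]+sn*D[...,1];Y=-sn*D[...,0]+c*D[...,1];Z=W[...,2]
rd=(pi[...,0]>1.8*pi[...,1])&(abs(X)<.03)&(Y<.0)&(Y>-.09)&(Z>.17)
print("lever z",np.median(Z[rd]),rd.sum())
P=[]
for y in np.arange(-.07,-.03,.005):
    m=rd&(abs(Y-y)<.0025)
    if m.sum()>20: P.append((y,np.percentile(X[m],[3,97]).mean()))
f=np.polyfit(*np.array(P).T,1);print("lever slope",f[0],"x at mouth y .037",np.polyval(f,.037),"at waist",np.polyval(f,.005),"end y",np.percentile(Y[rd],1))
print("tcp rig x,y", c*(s["eef_pos"]-[RIG[0],RIG[1],0])[0]+sn*(s["eef_pos"]-[RIG[0],RIG[1],0])[1])
m=(Z>.11)&(Z<.122)&(abs(X)<.07)&(Y<-.075)&(Y>-.105);cols=np.nonzero(m)
print("bracket x",X[m].min(),X[m].max())
m=(Z>.009)&(Z<.0155)&(X>.0)&(X<.1)&(Y<-.03)&(Y>-.12);print("plate back edge X",np.percentile(X[m],99))
sp=(abs(Y+.07)<.012)&(abs(X)<.03)&(Z>.075)&(Z<.1);print("spindle",sp.sum(),np.percentile(X[sp],[2,98]) if sp.sum() else "")
m=(abs(X)<.02)&(Y<-.1)&(Y>-.14)&(Z>.07)&(Z<.095);print("spindle out",m.sum(),np.percentile(X[m],[2,98]) if m.sum() else "")
E
```

```text
lever z 0.20029365325487042 8454
lever slope -0.04090504605157219 x at mouth y .037 0.0008959523802059659 at waist 0.002204913853856276 end y -0.07710156697020665
tcp rig x,y 0.0012982917086137565
bracket x -0.04247813456252896 0.045618906026081034
plate back edge X 0.05559953334389946
spindle 398 [-0.01387477  0.01594767]
spindle out 2310 [-0.00801463  0.01041925]
```

```bash
python3 - <<'E'
from workcell import r, command_gripper, optics
from h import *
dx=.0005
r.move_straight(vt(.037,.012,dx),QV,speed=.12)
r.hold(.3);f0=r.read_state()["contact_force"];print("tare",f0.round(2))
hit=r.move_straight(vt(.037,-.003,dx),QV,speed=.02,max_force=4)
s=r.read_state();print(hit,s["time_s"],"h",s["eef_pos"][2]-.0863,(s["contact_force"]-f0).round(2))
h=s["eef_pos"][2]-.0863+.0005
r.move_straight(vt(.037,h,dx),QV,speed=.02);r.hold(.2)
s=r.read_state();print("h",h,(s["contact_force"]-f0).round(2))
yr=np.array([-np.sin(RIG[2]),np.cos(RIG[2]),0]);xr=np.array([np.cos(RIG[2]),np.sin(RIG[2]),0])
for ym in(.042,.046,.048):
    hit=r.move_straight(vt(ym,h,dx),QV,speed=.04,max_force=6);s=r.read_state();f=s["contact_force"]-f0
    print(ym,hit,"push",-(f@yr).round(2),"side",(f@xr).round(2),"z",f[2].round(2),"lag",((s["eef_pos"]-vt(ym,h,dx))@yr).round(4))
    if hit: break
np.savez("push.npz",f0=f0,h=h,ym=ym);print(s["time_s"])
E
```

```text
tare [ 0.12 -1.17 -1.37]
True 30.0417 h 4.861681277103236e-05 [-0.41  1.78  6.28]
h 0.0005486168127710324 [-0.58  1.69 -0.47]
0.042 False push -0.93 side -0.15 z -1.25 lag 0.0004
0.046 False push -1.53 side 0.29 z -0.69 lag 0.0003
0.048 False push -0.77 side -0.64 z -0.86 lag 0.0001
31.2667
```

```bash
python3 - <<'E'
from workcell import r, command_gripper, optics
from h import *
z=np.load("push.npz");f0=z["f0"];h=float(z["h"]);dx=.0005
yr=np.array([-np.sin(RIG[2]),np.cos(RIG[2]),0]);xr=np.array([np.cos(RIG[2]),np.sin(RIG[2]),0])
ym=.048;base=None
while ym<.0605:
    r.move_straight(vt(ym,h,dx),QV,speed=.02);r.hold(.1)
    F=[];
    for _ in range(4): r.hold(.05);s=r.read_state();F.append(s["contact_force"]-f0)
    f=np.mean(F,0);push=-(f@yr)
    if base is None: base=push
    my=(s["eef_pos"]-[RIG[0],RIG[1],0])@yr+.032
    print(round(ym,4),"push",(push-base).round(2),"side",(f@xr).round(2),"z",f[2].round(2),"mouth est",my.round(4),"grip",round(s["grip_width"],4))
    if push-base>9: break
    ym+=.001
print(s["time_s"],s["joint_positions"].round(3),s["torque"].round(2))
np.savez("push.npz",f0=f0,h=h,ym=ym,base=base)
E
```

```text
0.048 push 0.0 side 0.03 z -0.45 mouth est 0.048 grip 0.0282
0.049 push -0.06 side -0.07 z -0.64 mouth est 0.049 grip 0.028
0.05 push 0.44 side -0.22 z -0.4 mouth est 0.05 grip 0.0279
0.051 push 0.99 side 0.35 z -0.81 mouth est 0.051 grip 0.0276
0.052 push 3.13 side -0.66 z -0.66 mouth est 0.0519 grip 0.0278
0.053 push 5.2 side -0.71 z -0.19 mouth est 0.0529 grip 0.0279
0.054 push 6.52 side -0.6 z -0.55 mouth est 0.0535 grip 0.028
0.055 push 8.62 side -0.63 z 0.07 mouth est 0.0542 grip 0.0279
0.056 push 9.48 side -0.84 z -0.37 mouth est 0.0548 grip 0.0276
36.2167 [-1.130e-01  6.420e-01  1.529e+00 -2.000e-03  9.710e-01  3.083e+00] [-1.47  0.22 -0.13]
```

```bash
python3 - <<'E'
from workcell import r, command_gripper, optics
from h import *
z=np.load("push.npz");yr=np.array([-np.sin(RIG[2]),np.cos(RIG[2]),0])
for _ in range(4):
    r.hold(.25);s=r.read_state();print("push",(-(s["contact_force"]-z["f0"])@yr-z["base"]).round(2),s["eef_pos"].round(4),round(s["grip_width"],4),abs(s["dq"]).max().round(4))
s6,_=optics.get_image("side");t,_=optics.get_image("top");w,_=optics.get_image("wrist")
cv2.imwrite("pics/f.png",np.hstack([cv2.resize(s6[180:330,280:440],(420,394),interpolation=2),cv2.resize(w[:,100:540],(380,394))])[...,::-1]);print(s["time_s"])
E
```

```text
push 10.16 [0.5949 0.0088 0.0869] 0.028 0.0021
push 10.13 [0.5949 0.0088 0.0869] 0.0281 0.0007
push 9.87 [0.5949 0.0088 0.0869] 0.0281 0.0013
push 9.57 [0.5949 0.0088 0.0869] 0.0279 0.0017
37.2167
```

View pics/f.png

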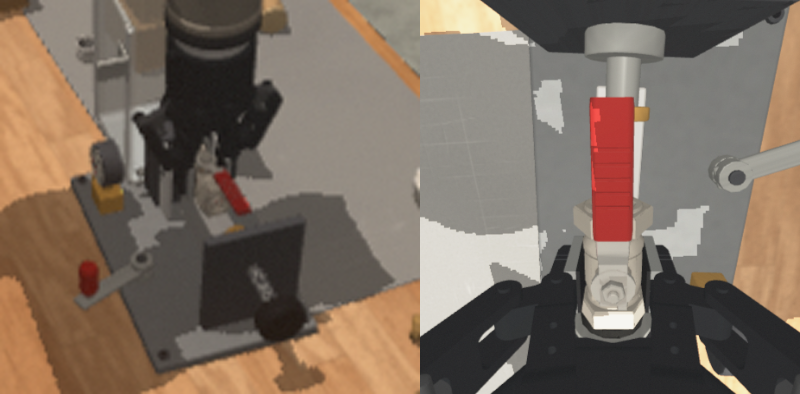

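The valve sits on the bed in line with the spindle, lever away from the seal. The hood stands fully back, the latch is clear, and the push is steady at about 10 N. Handing in.

```bash
python3 -c "
from workcell import r
print(r.finish_job())"
```

```text
the job is handed in; nothing more can be done
None
```

I handed the job in at about 37 s, with the valve still gripped and pressing on the seal. No verdict was reported.

- **Latch:** I swung it to about 1.15 to 1.2 rad. My first swing aborted on a script error and the knob slid out of the grip. The latch stayed shut, so I gripped the knob again and repeated the swing.
- **Hood:** I tipped it over to a commanded 1.55 rad, and the pictures show it standing fully back.
- **Valve:** I gripped the larger plated valve at its waist, lowered it until it touched the bed, then raised it 0.5 mm so little push is lost to friction. I then slid it onto the seal in 1 mm steps.

Last checks:
- **Push:** it was steady at 9.6 to 10.2 N, and the seal was compressed about 4 mm by estimate. The highest push I read was 10.2 N.
- **Grip and alignment:** grip width was 28 mm against a nominal 30 mm waist. Sideways and vertical forces stayed below 1 N, and I estimate the mouth within about 1 mm of the seal axis.
- **Not quite parallel:** I left the valve turned about 0.035 rad from the rig (limit 0.12), because the last joint's range did not allow an exactly straight pose.
- **Loose items:** I planned the moves clear of the fittings and the caliper, and no unexpected contact showed. I did not measure their positions again at the end.

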